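Put the tall pail of nuts on the bench scale

TASK

Weigh the nuts in the taller of the two small steel pails: lift that pail by its wooden handle grip and set it down gently, upright, in the middle of the bench scale's steel platform, then let go. Leave the shorter pail standing where it is.

Things in the scene. Friction and masses are not known exactly. Their poses are not given: they have to be found in the camera images.
- tall_pail_grip (a point): the centre of the wooden grip of the tall pail's handle: a round bar 18 mm thick and 60 mm long, lying level along this point's x axis, 165 mm above the pail's underside and straight above the pail's middle. A stiff dark wire stands up from either side of the rim (at x = +45 and -45 mm) and bends in to the two ends of the grip; the handle is fixed upright and does not fold. Between the fixed collars near its ends 54 mm of bar are free. z is up.
- tall_pail: the taller pail: plain steel, round, tapered, 68 mm wide at the bottom and 84 mm at the rim (89 mm over the rolled rim, 96 mm over the handle's ears), rim 100 mm above its underside, 174 mm high with its handle, about 0.4 kg with the nuts in it, which do not move. Origin at the centre of its underside, z up, x along the handle's grip.
- short_pail: the shorter pail, which stays: same steel, width, handle and nuts, but the rim is only 55 mm above its underside and its wooden grip 120 mm (129 mm over all). Origin at the centre of its underside, z up, x along its grip.
- platform (a point): the centre of the top face of the bench scale's steel platform: a flat plate 170 mm (x) by 190 mm (y), its top 45 mm above the workbench, rigid and fixed. x points from the scale's display panel to its back, z up. The low grey housing is 230 x 210 mm and its sloped display panel lies beyond the platform's -x edge, no higher than the platform by more than 5 mm. The scale stands on the bench to the left of both pails.

How it is judged:
By the outcome, as a careful person would: the job done as asked, in the order asked, and still so for the second after the job is handed in, with the robot touching nothing.
It also fails if it takes over 40 s, if anything falls off the work surface, if the arm or the gripper's body presses on something with over 40 N, if the wrist force passes 120 N, or if a joint passes its speed limit or range.

ROBOT

A 6-joint arm with a two-finger parallel gripper is mounted at the origin on a cart in front of the work surface, level with it; the furniture and walls round the work are solid. World frame = base frame: x ahead of the robot, y to its left, z up, the work surface at z = 0. Lengths are in m, angles in rad, forces in N, time in s.
With the tool pointing down it reaches from about 0.275 to 0.75 m from the base axis. Payload 10.2 kg.
Tool frame: the origin (TCP) lies midway between the tips of the shut fingers; the grasp point (between the pads) lies 19 mm behind it (robot.hold_point_z is the distance from the TCP to the grasp point, in m); y points along the fingers, x is the direction in which the jaws open and shut, and the axes are right-handed (so a half turn about y gives the same grasp; the last joint's range is limited). The gripper opens to 85 mm and grips with 20 to 120 N. Pads are 22 mm wide; open, the fingers measure 114 mm over their backs; the gripper's body (76 mm by 85 mm) begins 54 mm behind the grasp point. The pads swing forward as they close: fully open they stand 13 mm farther back than shut.
Start: joints at [0.884, 0.313, 1.498, -0, 1.331, -0.223], TCP at [0.235, 0.47, 0.231] pointing down, gripper open.
Joint ranges: [-2.94, 2.94], [-0.97, 2.17], [0.19, 2.56], [-1.23, 4.37], [0.02, 3.11], [-2.88, 2.88]. Speed limits (rad/s): [2.39, 2.39, 3.01, 3.14, 3.14, 3.14].

INTERFACE

Orientations are given as a rotation vector (axis times angle).
In Python, from plant import robot gives the robot as it stands.
- The arm moves only by the tool jog_arm, never from a script. Its argument "deltas" is a list of rows, each an object with "fingers": the opening, from 0 (shut) to 1 (fully open); "delta_pos": the shift along the tool's x, y, z in mm, a list of three; "twist": the turn about the tool's y in rad. In form: [{"fingers": fingers, "delta_pos": [x, y, z], "twist": twist}, ...]. A call has 1 to 5 rows; each row shifts and turns the commanded pose from where the row before left it, along the tool's axes as they then stand; what a row does not reach is not made up. A row lasts 1/8 s, in which the tool goes at most 62.5 mm and 10.7 degrees, less where a joint would pass 70% of its speed; a pose out of reach is approached as far as the arm can. A call is refused whole if a number of a shift passes 62.5 or a number of a turn 0.188, either way. A call with a gripper value outside its range is refused whole. The fingers move at their own pace and stop on an object; the grip force is fixed at half the most. Time passes only in rows, so rows that do not move let the fingers close. It gives the time, the measured TCP pose, the force and the opening at its end, in the units of the state.
- robot.observe(): the state, without advancing time (a new reading comes with each control period).
- robot.read_camera(name): name is "scene" or "side" or "wrist"; returns the picture (480x640x3 uint8, red, green, blue); there is no depth.
- robot.calibration(name): a dict with "camera_matrix" (3x3 intrinsics, pixels), "rvec" (rotation vector, rad) and "tvec" (3), from world to camera coordinates, as OpenCV has them. Camera axes: x right, y down, z forward; pixel columns grow to the right and rows downward; lengths in m; the calibration is good to about 2 mm. A picture is of the moment at which its call begins: read the wrist's pose just before it. calibration takes no time and is no camera call; for the wrist camera it gives the pose at the moment of the call.
- robot.sign_off(): hands the job in, once; it reports no verdict.
The state is a dict: "time_s": time; "q": joint angles; "joint_vel": joint speeds; "tau": joint torques, N m; "tcp_pos": TCP position; "orientation": TCP orientation; "force": force on the tool from outside, world axes, zero at the start; "ft_torque": the same for the moment, N m; "opening": opening from 0.0 (shut) to 1.0 (fully open).
Only numpy, scipy, OpenCV 4.12 (cv2) and the standard library are available. Lean on these libraries where they do the work, as an engineer would, in place of code of your own. Each camera call takes 0.05 s, during which the arm holds its last target. There are 200 camera calls.

## Working session

There is one attempt and no reset: what is moved stays moved. The work goes in short steps, Python scripts to look and compute and a tool call to move; the robot and the scene stay as the last step left them, time stands still between calls to the robot, and variables do not carry over. Pictures are saved under pics/ and viewed, on a budget of 10 in all, crops included, one or two more only if the job needs it, and the job is handed in when it is done.

Besides the shell and the picture viewer there is one more tool, called after "Request:" as name(argument=value, ...), one argument or row to a line, values as JSON. jog_arm: Moves the arm, as the interface text tells. Its arguments: {"type":"object","properties":{"deltas":{"type":"array"}},"required":["deltas"]}

```bash
mkdir -p pics; ls; python3 - <<'E'
from plant import robot
import cv2,numpy as np
print(robot.observe(), robot.hold_point_z)
for n in("scene","side"):
    im=robot.read_camera(n);cv2.imwrite(f"pics/{n}0.png",im[:,:,::-1])
    c=robot.calibration(n);R=cv2.Rodrigues(np.array(c["rvec"]))[0];print(n,np.array(c["camera_matrix"]).tolist(),-R.T@np.array(c["tvec"]).ravel(), R[2])
E
```

```text
pics
{'time_s': 0.0, 'q': array([ 8.83594386e-01,  3.13468070e-01,  1.49844913e+00,  2.26182757e-05,
        1.33094849e+00, -2.23397898e-01]), 'joint_vel': array([ 0.00063678,  0.00127192, -0.00029127, -0.00064244,  0.00037851,
       -0.00024742]), 'tau': array([ 1.60817071e-04, -4.12271583e+01, -2.59741008e+01, -2.17589582e-04,
        4.08734384e-03, -2.65827322e-05]), 'tcp_pos': array([0.23470469, 0.4693394 , 0.23072128]), 'orientation': array([-1.39401632, -0.86020291,  0.8621876 ]), 'force': array([-0.58285151, -0.33332428, -0.19383504]), 'ft_torque': array([ 0.01281435, -0.02833093, -0.01495926]), 'opening': 1.003089555963177} 0.0187
scene [[454.3605431826758, 0.0, 317.88385170546354], [0.0, 454.3605431826758, 240.10319544729222], [0.0, 0.0, 1.0]] [ 0.06351009 -0.59727973  0.73026467] [ 0.49625028  0.61048385 -0.61728853]
side [[445.9452283783381, 0.0, 321.0863128230685], [0.0, 445.9452283783381, 239.60822865695826], [0.0, 0.0, 1.0]] [ 0.50601706 -0.91539629  0.4612688 ] [ 0.0255645   0.9340412  -0.35624919]
```

View pics/scene0.png

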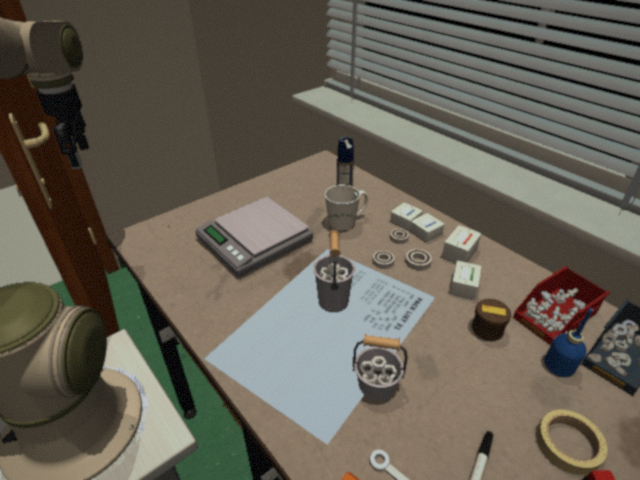

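View pics/side0.png

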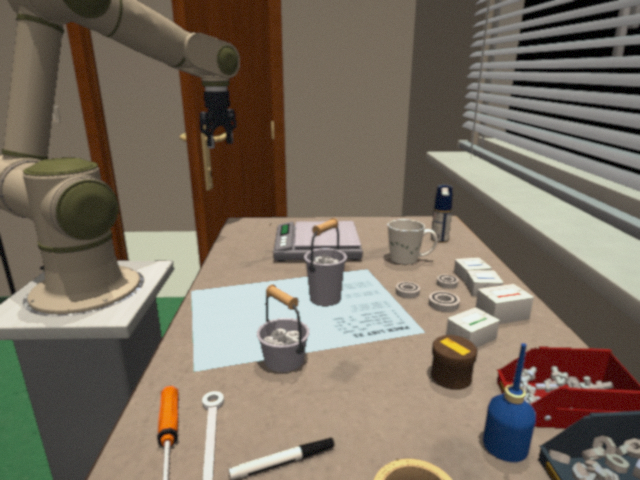

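```bash
python3 - <<'E'
from plant import robot
import cv2
print(cv2.Rodrigues(robot.observe()['orientation'])[0].round(3))
E
```

```text
[[ 0.447 -0.001 -0.894]
 [ 0.894 -0.001  0.447]
 [-0.001 -1.     0.   ]]
```

```bash
cat >h.py <<'E'
from plant import robot
import cv2,numpy as np
def cam(n):
    c=robot.calibration(n);return np.array(c["camera_matrix"]),cv2.Rodrigues(np.array(c["rvec"]))[0],np.array(c["tvec"]).ravel()
def ray(n,uv):
    K,R,t=cam(n);uv=np.atleast_2d(uv).astype(float)
    d=(np.c_[uv,np.ones(len(uv))]@np.linalg.inv(K).T)@R
    return -R.T@t,d
def onz(n,uv,z):
    o,d=ray(n,uv);return o+d*((z-o[2])/d[:,2])[:,None]
def tri(n1,u1,n2,u2):
    P=[];x=[]
    for n,u in((n1,u1),(n2,u2)):
        K,R,t=cam(n);P.append(K@np.c_[R,t]);x.append(np.array(u,float).reshape(2,1))
    X=cv2.triangulatePoints(P[0],P[1],x[0],x[1]).ravel();return X[:3]/X[3]
def wood(im,box):
    x0,y0,x1,y1=box;h=cv2.cvtColor(im,cv2.COLOR_RGB2HSV)
    m=cv2.inRange(h,(5,90,90),(22,255,255));k=np.zeros_like(m);k[y0:y1,x0:x1]=m[y0:y1,x0:x1]
    n,l,s,c=cv2.connectedComponentsWithStats(k);i=1+np.argmax(s[1:,4])
    p=np.argwhere(l==i)[:,::-1].astype(float);c=p.mean(0);w=np.linalg.svd(p-c,full_matrices=False)[2][0]
    q=(p-c)@w;return c,c+w*q.min(),c+w*q.max(),len(p)
E
python3 - <<'E'
from h import *
I={n:cv2.imread(f"pics/{n}0.png")[:,:,::-1].copy() for n in("scene","side")}
for nm,b1,b2,z in(("tall",(315,225,355,262),(300,210,350,245),.165),("short",(350,328,415,355),(255,280,310,312),.12)):
    a=wood(I["scene"],b1);b=wood(I["side"],b2)
    print(nm,a,b,"tri",tri("scene",a[0],"side",b[0]))
    for n,e in(("scene",a),("side",b)):
        P=onz(n,np.array(e[:3]),z);d=P[2]-P[1];print(n,P.round(4).tolist(),"len",np.linalg.norm(d),"ang",np.degrees(np.arctan2(d[1],d[0])))
im=I["scene"];h=cv2.cvtColor(im,cv2.COLOR_RGB2HSV)
print(im[225,262],h[225,262],im[245,280],im[200,150])
m=cv2.floodFill(im.copy(),np.zeros((482,642),np.uint8),(262,225),(0,255,0),(4,4,4),(4,4,4),4|cv2.FLOODFILL_FIXED_RANGE*0)
mk=(m[1]==np.array([0,255,0])).all(2).astype(np.uint8)
ct=max(cv2.findContours(mk,0,2)[0],key=cv2.contourArea)
print(cv2.contourArea(ct),cv2.boundingRect(ct))
hull=cv2.convexHull(ct)[:,0];P=onz("scene",hull,.045)
r=cv2.minAreaRect((P[:,:2]*1000).astype(np.float32));print("plat",r)
v=im.copy();v[mk>0]=(0,255,0)
cv2.imwrite("pics/m1.png",cv2.resize(v[170:370,180:440],(780,600),interpolation=cv2.INTER_CUBIC)[:,:,::-1])
E
```

```text
tall (array([334.0255102, 240.1377551]), array([333.20154842, 228.98510952]), array([334.92414475, 252.30112577]), 196) (array([325.46391753, 225.49484536]), array([336.62561449, 220.20938281]), array([313.54034394, 231.14108373]), 194) tri [ 0.53897872 -0.06293267  0.16765781]
scene [[0.5428, -0.0592, 0.165], [0.5661, -0.0298, 0.165], [0.5189, -0.0893, 0.165]] len 0.07596582685172559 ang -128.43510520965927
side [[0.5384, -0.0583, 0.165], [0.5631, -0.0249, 0.165], [0.5137, -0.0916, 0.165]] len 0.08297701904994494 ang -126.50082932821296
short (array([381.62695925, 341.67711599]), array([363.27521989, 339.0658096 ]), array([399.53706962, 344.22558209]), 319) (array([281.01052632, 295.85614035]), array([267.36883879, 288.11179193]), array([295.84302622, 304.27650968]), 285) tri [ 0.45892894 -0.27879523  0.12230812]
scene [[0.4599, -0.2779, 0.12], [0.44, -0.254, 0.12], [0.4791, -0.301, 0.12]] len 0.06110975852596422 ang -50.17290594826861
side [[0.4589, -0.2737, 0.12], [0.4346, -0.2457, 0.12], [0.4835, -0.302, 0.12]] len 0.0745942821489906 ang -48.96216786160609
[172 159 157] [  4  22 172] [93 87 84] [76 69 58]
2456.5 (217, 198, 89, 54)
plat ((548.7180786132812, 232.65850830078125), (161.95762634277344, 181.2672119140625), 0.49389660358428955)
```

View pics/m1.png

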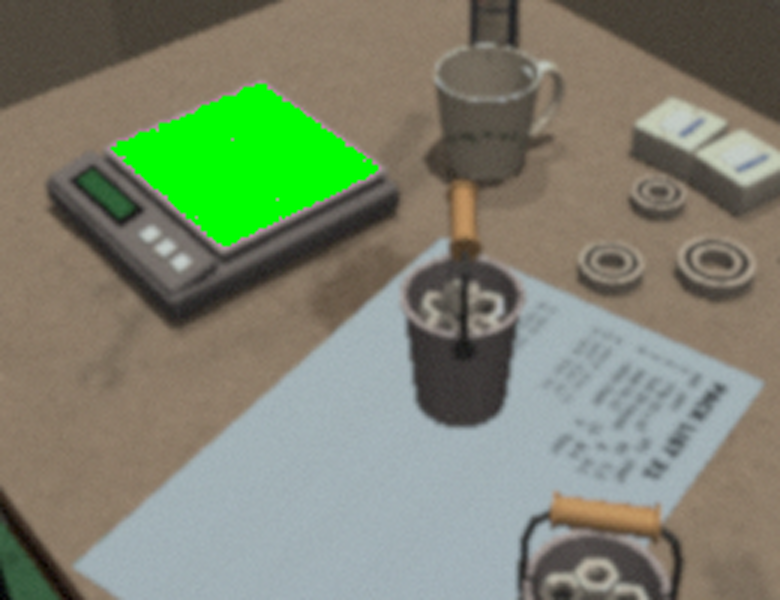

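The scene view shows the tall pail's grip at about (334,240), and the green mask covers the platform plate cleanly. In the side view the grip is at (325,225). Both views agree on its position, about (0.540, -0.061, 0.165), with its axis at about 52.5°. The platform is at about (0.549, 0.233) and square to the world axes. I'll turn the tool first.

Request:
jog_arm(
  deltas=[
    {"fingers": 1,"delta_pos": [0,0,0],"twist": 0.18},
    {"fingers": 1,"delta_pos": [0,0,0],"twist": 0.18},
    {"fingers": 1,"delta_pos": [0,0,0],"twist": 0.18},
    {"fingers": 1,"delta_pos": [0,0,0],"twist": 0.18},
    {"fingers": 1,"delta_pos": [0,0,0],"twist": 0.18},
  ],
)

```text
time_s: 0.72
tcp_pos: [0.2348, 0.4694, 0.231]
orientation: [-1.566, -0.157, 0.158]
force: [0.4, 0.2, -0.2]
opening: 1.002
```

Request:
jog_arm(
  deltas=[
    {"fingers": 1,"delta_pos": [0,0,0],"twist": 0.18},
    {"fingers": 1,"delta_pos": [0,0,0],"twist": 0.18},
    {"fingers": 1,"delta_pos": [0,0,0],"twist": 0.18},
    {"fingers": 1,"delta_pos": [0,0,0],"twist": 0.18},
    {"fingers": 1,"delta_pos": [0,0,0],"twist": 0.14},
  ],
)

```text
time_s: 1.35
tcp_pos: [0.2348, 0.4694, 0.231]
orientation: [-1.509, 0.515, -0.515]
force: [-0.2, 1.1, -0.2]
opening: 1.003
```

```bash
cat >>h.py <<'E'
def rem(target,gripang=None):
    s=robot.observe();R=cv2.Rodrigues(s['orientation'])[0];d=(np.array(target)-s['tcp_pos'])*1000
    yaw=np.degrees(np.arctan2(R[1,0],R[0,0]))
    print("t",s['time_s'],"tcp",s['tcp_pos'].round(4),"yaw",yaw.round(2),"tool deltas",(R.T@d).round(1),"F",s['force'].round(1),"open",round(s['opening'],3),"ydown",R[:,1].round(3))
    if gripang is not None: print("twist",np.radians(((yaw-(gripang-90))+90)%180-90))
E
python3 - <<'E'
from h import *
rem([.540,-.061,.231],52.5)
I={n:cv2.imread(f"pics/{n}0.png")[:,:,::-1].copy() for n in("scene","side")}
print("mug base",onz("scene",[[342,228],[328,222],[355,225]],0),"mug side",onz("side",[[404,262]],0))
E
```

```text
t 1.35 tcp [0.2348 0.4694 0.231 ] yaw -37.7 tool deltas [ 5.659e+02  1.000e-01 -2.330e+02] F [-0.2  1.1 -0.2] open 1.003 ydown [-0.    -0.001 -1.   ]
twist -0.003559769431273685
mug base [[ 7.33899182e-01  1.23961328e-01  0.00000000e+00]
 [ 7.22930984e-01  1.69203583e-01 -1.11022302e-16]
 [ 7.70037463e-01  1.11449534e-01  1.11022302e-16]] mug side [[ 7.47400199e-01  1.27139147e-01 -5.55111512e-17]]
```

Request:
jog_arm(
  deltas=[
    {"fingers": 1,"delta_pos": [30,0,-12],"twist": 0},
    {"fingers": 1,"delta_pos": [50,0,-21],"twist": 0},
    {"fingers": 1,"delta_pos": [50,0,-21],"twist": 0},
    {"fingers": 1,"delta_pos": [50,0,-21],"twist": 0},
    {"fingers": 1,"delta_pos": [50,0,-21],"twist": 0},
  ],
)

```text
time_s: 1.98
tcp_pos: [0.3597, 0.2519, 0.2312]
orientation: [-1.51, 0.511, -0.511]
force: [1.1, 0.4, 0.2]
opening: 1.002
```

Request:
jog_arm(
  deltas=[
    {"fingers": 1,"delta_pos": [50,0,-21],"twist": 0},
    {"fingers": 1,"delta_pos": [50,0,-21],"twist": 0},
    {"fingers": 1,"delta_pos": [50,0,-21],"twist": 0},
    {"fingers": 1,"delta_pos": [50,0,-21],"twist": 0},
    {"fingers": 1,"delta_pos": [30,0,-12],"twist": 0},
  ],
)

```text
time_s: 2.6
tcp_pos: [0.4843, 0.0354, 0.2309]
orientation: [-1.51, 0.513, -0.512]
force: [0.8, -0.0, 0.1]
opening: 0.998
```

```bash
python3 - <<'E'
from h import *
rem([.540,-.061,.231],52.5)
K,R,t=cam("wrist");im=robot.read_camera("wrist");cv2.imwrite("pics/w1.png",im[:,:,::-1])
print(cv2.projectPoints(np.array([[.540,-.061,.165]]),cv2.Rodrigues(R)[0],t,K,None)[0], -R.T@t)
E
```

```text
t 2.6 tcp [0.4843 0.0354 0.2309] yaw -37.52 tool deltas [ 1.029e+02 -1.000e-01 -4.250e+01] F [ 0.8 -0.   0.1] open 0.998 ydown [-0.001 -0.    -1.   ]
twist -0.0003742367987857532
[[[482.93811893 317.38627482]]] [0.53252832 0.09656018 0.37341788]
```

View pics/w1.png

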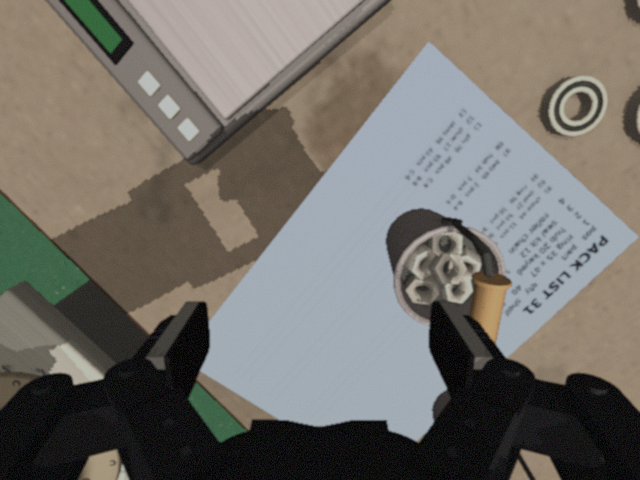

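The wrist view shows the tall pail's grip running from (490,280) down behind the right finger, as predicted. I'll move over it and measure again.

Request:
jog_arm(
  deltas=[
    {"fingers": 1,"delta_pos": [40,0,-15],"twist": 0},
    {"fingers": 1,"delta_pos": [40,0,-15],"twist": 0},
    {"fingers": 1,"delta_pos": [23,0,-12],"twist": 0},
    {"fingers": 1,"delta_pos": [0,0,0],"twist": 0},
  ],
)

```text
time_s: 3.15
tcp_pos: [0.54, -0.0594, 0.2306]
orientation: [-1.509, 0.514, -0.512]
force: [0.0, 0.9, -0.0]
opening: 1.001
```

```bash
python3 - <<'E'
from h import *
rem([.540,-.061,.231],52.5)
im=robot.read_camera("wrist");cv2.imwrite("pics/w2.png",im[:,:,::-1])
e=wood(im,(200,150,450,479));print(e);P=onz("wrist",np.array(e[:3]),.165);d=P[2]-P[1]
print(P.round(4),np.linalg.norm(d),np.degrees(np.arctan2(d[1],d[0])))
E
```

```text
t 3.15 tcp [ 0.54   -0.0594  0.2306] yaw -37.52 tool deltas [ 1.  -0.4 -1.3] F [ 0.   0.9 -0. ] open 1.001 ydown [-0.001  0.    -1.   ]
twist -0.00039352837729642086
(array([320.29995448, 257.67364588]), array([322.80567927, 214.06939103]), array([317.35261597, 308.96279798]), 2197)
[[ 0.5393 -0.0615  0.165 ]
 [ 0.5566 -0.0413  0.165 ]
 [ 0.5173 -0.0873  0.165 ]] 0.060468170536289216 -130.46894479612496
```

View pics/w2.png

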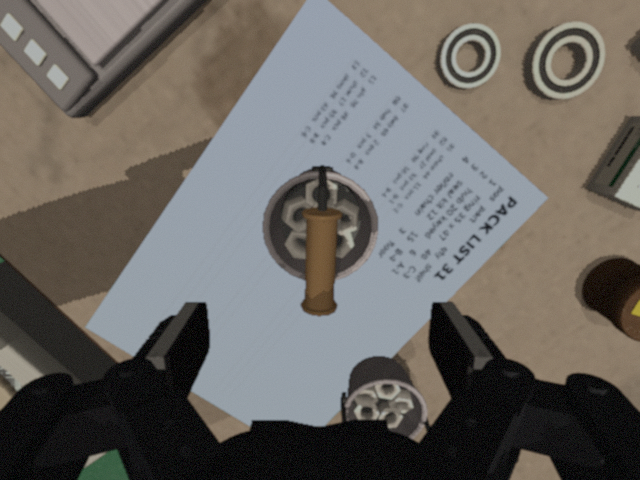

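The wrist view shows the grip between the open fingers, from (322,214) to (317,309). It measures 60.5 mm long, which fits the given 60 mm, and its axis is at 49.5°. I'll correct the yaw by 3°, then descend and grip.

Request:
jog_arm(
  deltas=[
    {"fingers": 1,"delta_pos": [0.6,0,-4],"twist": 0.052},
    {"fingers": 1,"delta_pos": [0,25,0],"twist": 0},
    {"fingers": 1,"delta_pos": [0,25,0],"twist": 0},
    {"fingers": 1,"delta_pos": [0,20,0],"twist": 0},
    {"fingers": 1,"delta_pos": [0,14,0],"twist": 0},
  ],
)

```text
time_s: 3.82
tcp_pos: [0.5374, -0.0608, 0.1466]
orientation: [-1.5, 0.551, -0.55]
force: [1.0, 0.2, -0.1]
opening: 0.999
```

```bash
python3 - <<'E'
from h import *
rem([.538,-.063,.146],49.5)
E
```

```text
t 3.825 tcp [ 0.5374 -0.0608  0.1466] yaw -40.33 tool deltas [ 1.9  0.6 -1.3] F [ 1.   0.2 -0.1] open 0.999 ydown [-0.001  0.    -1.   ]
twist 0.0029312723844598207
```

Request:
jog_arm(
  deltas=[
    {"fingers": 1,"delta_pos": [1.5,0,-1],"twist": 0},
    {"fingers": 0.4,"delta_pos": [0,0,0],"twist": 0},
    {"fingers": 0.15,"delta_pos": [0,0,0],"twist": 0},
    {"fingers": 0,"delta_pos": [0,0,0],"twist": 0},
    {"fingers": 0,"delta_pos": [0,0,0],"twist": 0},
  ],
)

```text
time_s: 4.45
tcp_pos: [0.5385, -0.0636, 0.1477]
orientation: [-1.499, 0.551, -0.552]
force: [-0.3, 0.2, 0.1]
opening: 0.187
```

Request:
jog_arm(
  deltas=[
    {"fingers": 0,"delta_pos": [0,0,0],"twist": 0},
    {"fingers": 0,"delta_pos": [0,0,0],"twist": 0},
    {"fingers": 0,"delta_pos": [0,0,0],"twist": 0},
    {"fingers": 0,"delta_pos": [0,0,0],"twist": 0},
  ],
)

```text
time_s: 4.95
tcp_pos: [0.5386, -0.0636, 0.1477]
orientation: [-1.499, 0.551, -0.552]
force: [-1.4, 0.9, 5.5]
opening: 0.19
```

Request:
jog_arm(
  deltas=[
    {"fingers": 0,"delta_pos": [0,-8,0],"twist": 0},
    {"fingers": 0,"delta_pos": [0,-17,0],"twist": 0},
    {"fingers": 0,"delta_pos": [0,-25,0],"twist": 0},
    {"fingers": 0,"delta_pos": [0,-25,0],"twist": 0},
    {"fingers": 0,"delta_pos": [0,-12,0],"twist": 0},
  ],
)

```text
time_s: 5.58
tcp_pos: [0.5385, -0.0638, 0.2352]
orientation: [-1.5, 0.551, -0.552]
force: [-0.5, 0.9, -3.2]
opening: 0.189
```

```bash
python3 - <<'E'
from h import *
rem([.549,.233,.233],49.5)
im=robot.read_camera("side");cv2.imwrite("pics/s1.png",im[:,:,::-1])
h=cv2.imread("pics/side0.png");m=cv2.floodFill(h.copy(),np.zeros((482,642),np.uint8),(320,245)if 0 else (345,250),(0,255,0),(4,4,4),(4,4,4),4)
mk=(m[1]==np.array([0,255,0])).all(2);p=np.argwhere(mk)[:,::-1];P=onz("side",p,.045);print(len(p),P.min(0),P.max(0))
E
```

```text
t 5.575 tcp [ 0.5385 -0.0638  0.2352] yaw -40.4 tool deltas [-184.3    2.1  232.8] F [-0.5  0.9 -3.2] open 0.189 ydown [ 0.001 -0.    -1.   ]
twist 0.001794458784342208
6 [0.59048906 0.10217742 0.045     ] [0.60283231 0.10250503 0.045     ]
```

View pics/s1.png

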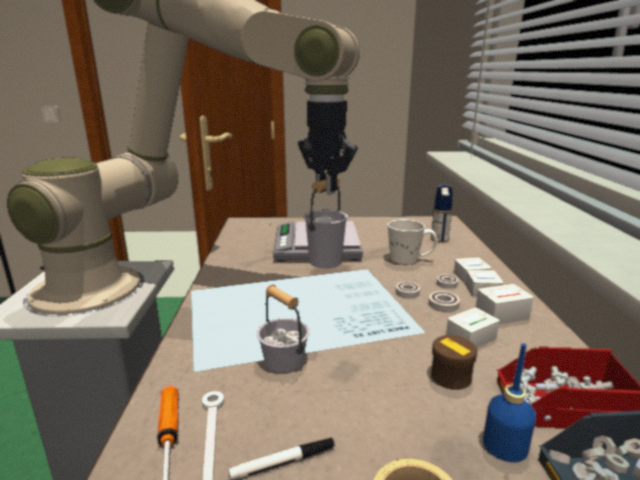

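The side view shows the pail hanging upright and clear of the bench, with its base at about (326,265). The short pail hasn't moved. I'll carry it over the platform.

Request:
jog_arm(
  deltas=[
    {"fingers": 0,"delta_pos": [-8,0,10],"twist": 0},
    {"fingers": 0,"delta_pos": [-16,0,20],"twist": 0},
    {"fingers": 0,"delta_pos": [-24,0,30],"twist": 0},
    {"fingers": 0,"delta_pos": [-24,0,30],"twist": 0},
    {"fingers": 0,"delta_pos": [-24,0,30],"twist": 0},
  ],
)

```text
time_s: 6.25
tcp_pos: [0.5423, 0.092, 0.233]
orientation: [-1.5, 0.553, -0.55]
force: [0.5, -0.7, -2.7]
opening: 0.188
```

Request:
jog_arm(
  deltas=[
    {"fingers": 0,"delta_pos": [-24,0,30],"twist": 0},
    {"fingers": 0,"delta_pos": [-24,0,30],"twist": 0},
    {"fingers": 0,"delta_pos": [-20,0,25],"twist": 0},
    {"fingers": 0,"delta_pos": [-14,0,18],"twist": 0},
    {"fingers": 0,"delta_pos": [-6,0,9],"twist": 0},
  ],
)

```text
time_s: 6.88
tcp_pos: [0.5478, 0.2338, 0.233]
orientation: [-1.501, 0.552, -0.549]
force: [-0.3, -0.3, -3.5]
opening: 0.188
```

```bash
python3 - <<'E'
from h import *
rem([.549,.233,.193],49.5)
im=robot.read_camera("scene");cv2.imwrite("pics/c1.png",cv2.resize(im[120:300,160:400],(800,600),interpolation=cv2.INTER_CUBIC)[:,:,::-1])
E
```

```text
t 6.875 tcp [0.5478 0.2338 0.233 ] yaw -40.3 tool deltas [ 1.5 40.   0.2] F [-0.3 -0.3 -3.5] open 0.188 ydown [-0.002 -0.    -1.   ]
twist 0.0034783835626243905
```

View pics/c1.png

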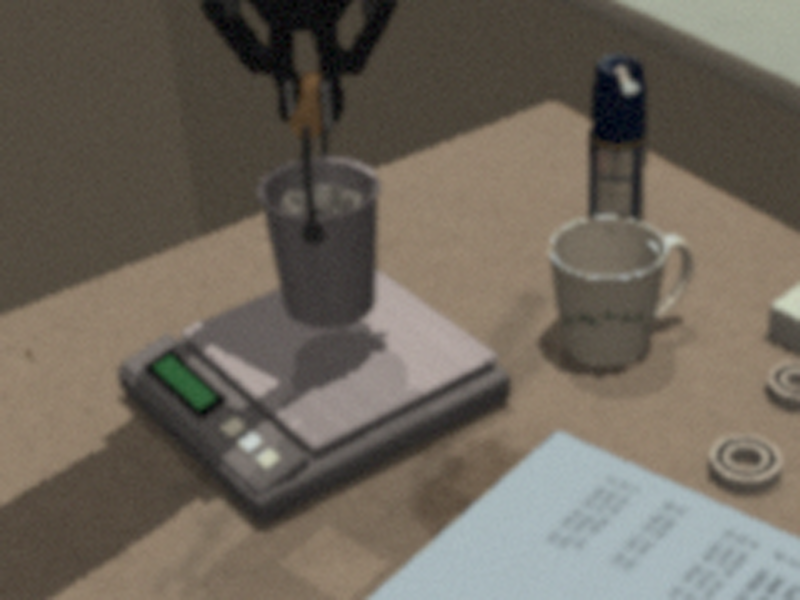

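The scene crop shows the pail hanging upright over the platform. I'll lower it, slowing near contact, which I expect at a TCP height of about 0.1925.

Request:
jog_arm(
  deltas=[
    {"fingers": 0,"delta_pos": [1,8,0],"twist": 0},
    {"fingers": 0,"delta_pos": [0,12,0],"twist": 0},
    {"fingers": 0,"delta_pos": [0,8,0],"twist": 0},
    {"fingers": 0,"delta_pos": [0,5,0],"twist": 0},
    {"fingers": 0,"delta_pos": [0,2,0],"twist": 0},
  ],
)

```text
time_s: 7.55
tcp_pos: [0.5494, 0.2315, 0.199]
orientation: [-1.5, 0.552, -0.552]
force: [-0.1, -0.2, -3.9]
opening: 0.187
```

Request:
jog_arm(
  deltas=[
    {"fingers": 0,"delta_pos": [0,1,0],"twist": 0},
    {"fingers": 0,"delta_pos": [0,1,0],"twist": 0},
    {"fingers": 0,"delta_pos": [0,0,0],"twist": 0},
  ],
)

```text
time_s: 7.92
tcp_pos: [0.5494, 0.2316, 0.1974]
orientation: [-1.499, 0.551, -0.552]
force: [-0.8, -0.2, -3.4]
opening: 0.189
```

Request:
jog_arm(
  deltas=[
    {"fingers": 0,"delta_pos": [0,1,0],"twist": 0},
    {"fingers": 0,"delta_pos": [0,1,0],"twist": 0},
    {"fingers": 0,"delta_pos": [0,1,0],"twist": 0},
    {"fingers": 0,"delta_pos": [0,0,0],"twist": 0},
  ],
)

```text
time_s: 8.43
tcp_pos: [0.5493, 0.2316, 0.1942]
orientation: [-1.5, 0.552, -0.551]
force: [0.6, 1.0, -4.7]
opening: 0.188
```

Request:
jog_arm(
  deltas=[
    {"fingers": 0,"delta_pos": [0,1,0],"twist": 0},
    {"fingers": 0,"delta_pos": [0,0,0],"twist": 0},
  ],
)

```text
time_s: 8.68
tcp_pos: [0.5494, 0.2316, 0.1932]
orientation: [-1.5, 0.552, -0.552]
force: [0.4, -0.5, -2.0]
opening: 0.187
```

Request:
jog_arm(
  deltas=[
    {"fingers": 0,"delta_pos": [0,0.7,0],"twist": 0},
    {"fingers": 0,"delta_pos": [0,0,0],"twist": 0},
  ],
)

```text
time_s: 8.93
tcp_pos: [0.5495, 0.2317, 0.1928]
orientation: [-1.499, 0.551, -0.552]
force: [-0.6, 0.4, -1.1]
opening: 0.19
```

Request:
jog_arm(
  deltas=[
    {"fingers": 0,"delta_pos": [0,0.5,0],"twist": 0},
    {"fingers": 0,"delta_pos": [0,0,0],"twist": 0},
  ],
)

```text
time_s: 9.18
tcp_pos: [0.5496, 0.2318, 0.1928]
orientation: [-1.499, 0.551, -0.552]
force: [-2.1, 1.8, 3.9]
opening: 0.186
```

Request:
jog_arm(
  deltas=[
    {"fingers": 0.4,"delta_pos": [0,0,0],"twist": 0},
    {"fingers": 0.7,"delta_pos": [0,0,0],"twist": 0},
    {"fingers": 1,"delta_pos": [0,0,0],"twist": 0},
    {"fingers": 1,"delta_pos": [0,0,0],"twist": 0},
    {"fingers": 1,"delta_pos": [0,0,0],"twist": 0},
  ],
)

```text
time_s: 9.8
tcp_pos: [0.5494, 0.2316, 0.1921]
orientation: [-1.5, 0.552, -0.552]
force: [0.6, 0.4, 0.3]
opening: 1.004
```

Request:
jog_arm(
  deltas=[
    {"fingers": 1,"delta_pos": [0,-10,0],"twist": 0},
    {"fingers": 1,"delta_pos": [0,-25,0],"twist": 0},
    {"fingers": 1,"delta_pos": [0,-35,0],"twist": 0},
    {"fingers": 1,"delta_pos": [0,-35,0],"twist": 0},
    {"fingers": 1,"delta_pos": [0,-15,0],"twist": 0},
  ],
)

```text
time_s: 10.42
tcp_pos: [0.5497, 0.2317, 0.3146]
orientation: [-1.498, 0.549, -0.554]
force: [-0.3, -0.3, -1.2]
opening: 0.999
```

```bash
python3 - <<'E'
from h import *
rem([.549,.233,.3],49.5)
im=robot.read_camera("wrist");cv2.imwrite("pics/w3.png",im[:,:,::-1])
e=wood(im,(200,100,450,479));P=onz("wrist",np.array(e[:3]),.21);print(P.round(4),np.linalg.norm(P[2]-P[1]))
im=robot.read_camera("scene");cv2.imwrite("pics/c2.png",cv2.resize(im[120:420,160:480],(640,600))[:,:,::-1])
s=robot.read_camera("side");a=wood(im,(280,130,330,250));b=wood(s,(290,170,350,240));print(a[0],b[0],tri("scene",a[0],"side",b[0]))
a=wood(im,(350,328,415,355));b=wood(s,(255,280,310,312));print("short",tri("scene",a[0],"side",b[0]))
E
```

```text
t 10.425 tcp [0.5497 0.2317 0.3146] yaw -40.39 tool deltas [-1.4 14.6  0.5] F [-0.3 -0.3 -1.2] open 0.999 ydown [ 0.004  0.001 -1.   ]
twist 0.0018815163281847287
[[0.5489 0.2309 0.21  ]
 [0.5689 0.2548 0.21  ]
 [0.527  0.2047 0.21  ]] 0.06531365547041194Traceback (most recent call last):
  File "<stdin>", line 6, in <module>
  File "h.py", line 19, in wood
    n,l,s,c=cv2.connectedComponentsWithStats(k);i=1+np.argmax(s[1:,4])
                                                    ~~~~~~~~~^^^^^^^^^
    return _wrapfunc(a, 'argmax', axis=axis, out=out, **kwds)
    return bound(*args, **kwds)
ValueError: attempt to get argmax of an empty sequence
```

View pics/c2.png

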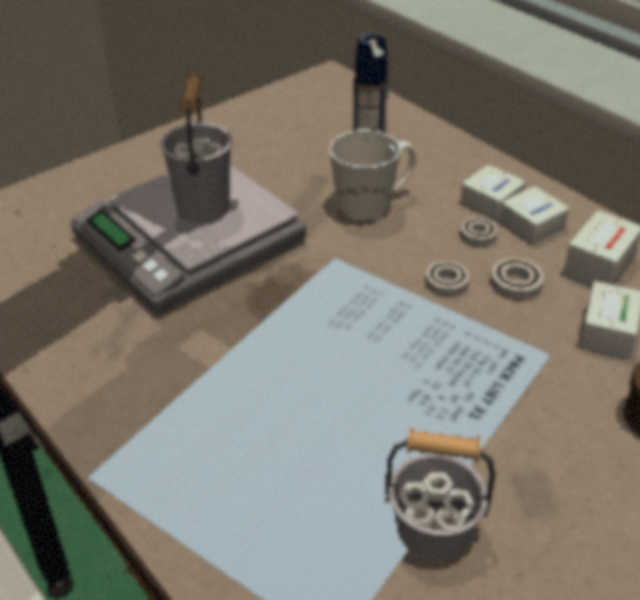

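View pics/w3.png

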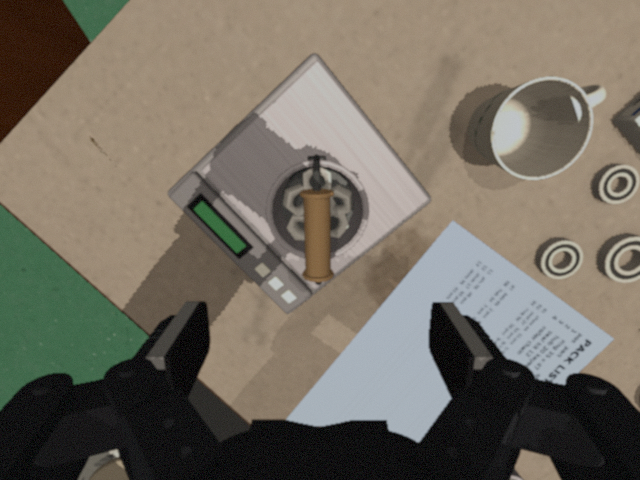

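```bash
python3 - <<'E'
from h import *
P=onz("wrist",[[315,57],[428,198]],.045);print(P,"centre est",P.mean(0)-[.085,0,0])
E
```

```text
[[0.63276025 0.33418961 0.045     ]
 [0.63522525 0.1454428  0.045     ]] centre est [0.54899275 0.2398162  0.045     ]
```

```bash
python3 - <<'E'
from h import *
print(robot.sign_off())
E
```

```text
the job is handed in; nothing more can be done
None
```

The tall pail is standing upright near the middle of the scale's platform. The gripper is open and about 10 cm clear above it, and I handed the job in at about 10.5 s. I lifted the pail by its wooden grip and lowered it in steps of about 1 mm at the end. The largest force I read was about 5.5 N.

- **Position:** the last wrist picture puts the grip's middle at about (0.549, 0.231).
- **Platform centre:** the two estimates disagree a little. The scene camera gave (0.549, 0.233) and the wrist camera gave (0.549, 0.240). So the pail may be 2–9 mm off centre in y, and I left it there.
- **Check that failed:** my final two-camera check of both pails' grips crashed because the colour mask found no wood. The tall pail standing upright and the short pail still in its place are therefore confirmed only by eye, in the last scene picture.
- **Grip length:** it measured 65 mm in that last picture instead of 60 mm, probably because the bar's end showed in the view.

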